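# Draw the splash guard down with the hook pole

## Task

Take the yellow-gripped hook pole from its rest, hook it into the orange ring on the raised splash guard, and draw the guard gently down until it clicks under its spring catch and stays down by itself; do not force it once it meets its stop. Then unhook the pole and lay it back in its rest. Move the guard with the pole only, never with the gripper or arm, and leave the glassware and tools where they stand.

Things in the scene. Friction and masses are not known exactly. Their poses are not given: they have to be found in the camera images.
- pole: Hook pole, 0.13 to 0.24 kg. Flat steel rod along its x, 12 wide, 10 mm high, from -115 mm; round from +110 to +150 mm, where it turns square down (-z) to 27 mm below its axis: the hook. Origin on the rod's axis under the yellow grip block: 46 mm long (x), 26 wide (y), 5 to 55 mm above the axis. Held by the block's two end faces (across its x), it does not tilt; held by its sides it may.
- hook (a point): The bend of the hook: the point on the pole's rod axis 150 mm ahead of its origin, where the rod turns down. The down-turned end is 10 mm thick. While hooked, the ring's bar bears on the rod about 132 mm ahead of the pole's origin.
- rest: Fixed wooden pole rest, left or right: base 240 x 70 x 10 mm with two black saddles 85 mm behind and 95 mm ahead of its origin (along x), flat floors 45 mm above the table between flaring cheeks (17 mm apart below, 36 at the top, 66 mm above the table). Origin on the table under the place of the pole's origin. The pole lies along the rest's x, hook to +x and down, rod axis 50 mm above the table.
- guard: Fixed frame of the splash guard: two upright aluminium posts 24 mm square at y = +-165 mm of its frame, 520 mm high, crossbar on top, grey foot 20 mm high reaching 80 mm to the front at the posts. Origin on the table midway between the posts; its x points away from the robot, its front is the -x side. A clear sash slides up and down between the posts.
- sash: Clear sash 290 x 240 mm, aluminium bottom rail 26 mm high, 16 mm thick. Origin at the centre of the rail's underside, 270 mm above the table at the start. A counterweight pushes it up (about 2 N, and about 1 N of friction to pull down): it starts fully up and goes up again whenever let go uncaught. It moves straight down, at most 215 mm. More than 20 N between pole and sash is too rough.
- ring (a point): Centre of the orange ring on the sash: upright, facing the front, inner diameter 44 mm, of 8 mm bar, 55 mm in front of the sash sheet (about 43 mm free behind it, before the bottom rail), held by two struts from its sides. 30 mm above the sash's origin, 300 mm above the table at the start; caught down, anywhere from 98 to 178 mm above the table.
- lug (a point): Steel lug low on the sash, by the post on the guard's +y side. On that post a red clamp carries a brass spring roller (the catch), at a height nobody has measured. To push the lug past the roller the pull must rise to 6 to 8 N; then the sash snaps down about 9 mm and meets a stiff rubber buffer (about 4 N per mm), the stop. Caught, it bears about 2 N of extra upward push.
- tray: White ceramic tray 150 x 120 x 20 mm, fixed, origin at its underside centre; the rest and the tray may have changed places.
- jar: Small screw-top jar, 40 mm diameter, 70 mm high, standing in the tray; origin at its underside. Leave alone.
- dish: Glass dish, 56 mm diameter, 30 mm high, standing in the tray; origin at its underside. Leave alone.
- amber: Amber bottle, 66 mm diameter, 190 mm high, beside the guard; origin at its underside. Leave alone.
- beaker: Beaker, 90 mm diameter, 110 mm high, beside the guard; origin at its underside. Leave alone.
- corkring: Cork flask ring, 80 mm outer diameter, 25 mm high, on the table before the guard; origin at its underside. Leave alone.
- spanner: Spanner lying on the table near the robot, under 30 mm high; origin at its underside. Leave alone.
There are look-alikes about, which are no part of the job. What is shaped like the rest but red is not meant.

How it is judged:
By the outcome, as a careful person would: the job done as asked, in the order asked, and still so for the second after the job is handed in, with the robot touching nothing.
It also fails if it takes over 59 s, if anything falls off the work surface, if the arm or the gripper's body presses on something with over 40 N, if the wrist force passes 120 N, or if a joint passes its speed limit or range.

## Robot

A 6-joint arm with a two-finger parallel gripper is mounted at the origin on the work surface. World frame = base frame: x ahead of the robot, y to its left, z up, the work surface at z = 0. Lengths are in m, angles in rad, forces in N, time in s.
With the tool pointing down it reaches from about 0.35 to 0.775 m from the base axis. Payload 5.5 kg.
Tool frame: the origin (TCP) lies midway between the tips of the shut fingers; the grasp point (between the pads) lies 19 mm behind it; z points along the fingers, y is the line along which they close (so a half turn about z gives the same grasp; the last joint's range is limited). The gripper opens to 85 mm and grips with 20 to 120 N. Pads are 22 mm wide; open, the fingers measure 114 mm over their backs; the gripper's body (76 mm by 85 mm) begins 54 mm behind the grasp point. The pads swing forward as they close: fully open they stand 13 mm farther back than shut.
Start: joints at [1.107, 0.313, 0.046, 1.304, 0, 1.431], TCP at [0.183, 0.545, 0.231] pointing down, gripper open.
Joint ranges: [-2.76, 2.76], [-0.86, 1.69], [-1.03, 1.26], [-2.2, 2.34], [-1.47, 1.5], [-3.14, 3.14]. Speed limits (rad/s): [2.57, 2.57, 3.14, 3.14, 3.14, 3.14].

## Interface

Orientations are given as a unit quaternion [w, x, y, z].
In Python, from workcell import telemetry, imaging, env gives the robot as it stands. The module is installed in compiled form; this text tells all that it offers.
- The arm moves only by the tool step_arm, never from a script. Its argument "moves" is a list of rows, each a list of 3 entries, a list of its own where there are three numbers: the shift along the tool's x, y, z in mm, then the turn, a rotation vector about the tool's x, y, z in rad, then the finger opening in mm, from 0 to 85.4. A call has 1 to 8 rows; each row is the pose to reach, as a shift and turn from the pose commanded when the call began, along the tool's axes at that moment; what a row does not reach only later rows make up. A row lasts 1/12 s, in which the tool goes at most 41.7 mm and 7.16 degrees, less where a joint would pass 70% of its speed; a pose out of reach is approached as far as the arm can. A call with a gripper value outside its range is refused whole. The fingers move at their own pace and stop on an object; "grip_force" is the grip in N (left out, the last holds). Time passes only in rows, so rows that repeat a pose let the fingers close. It gives the time, the measured TCP pose, the force, the opening and the grip force at its end, in the units of the state.
- telemetry.get_state(): the state, without advancing time (a new reading comes with each control period).
- imaging.read_camera(name): name is "scene" or "top" or "wrist"; returns the picture (384x512x3 uint8, red, green, blue); there is no depth.
- imaging.camera_params(name): a dict with "camera_matrix" (3x3 intrinsics, pixels), "pose" (4x4, takes a point from camera to world coordinates). Camera axes: x right, y up, looking along -z (the intrinsics and any distortion apply to the point x, -y, -z); pixel columns grow to the right and rows downward; lengths in m; the calibration is good to about 2 mm. The wrist camera is an equidistant fisheye: a pixel r from the principal point sees the ray r / f radians off the axis. A picture is of the moment at which its call begins: read the wrist's pose just before it. camera_params takes no time and is no camera call; for the wrist camera it gives the pose at the moment of the call.
- env.hand_in(): hands the job in; it is judged then, once.
The state is a dict: "clock": time; "joint_pos": joint angles; "qvel": joint speeds; "tau": joint torques, N m; "tcp_pos": TCP position; "orientation": TCP orientation; "wrist_force": force on the tool from outside, world axes, zero at the start; "ft_torque": the same for the moment, N m; "finger_gap": finger opening in m; "grip_force": force on a finger pad.
Only numpy, scipy, OpenCV 4.12 (cv2) and the standard library are available. Lean on these libraries where they do the work, as an engineer would, in place of code of your own. Each camera call takes 0.05 s, during which the arm holds its last target. There are 200 camera calls.

## Working session

There is one attempt and no reset: what is moved stays moved. The work goes in short steps, Python scripts to look and compute and a tool call to move; the robot and the scene stay as the last step left them, time stands still between calls to the robot, and variables do not carry over. Pictures are saved under pics/ and viewed, at most 11 in all, crops included, and the job is handed in when it is done.

Besides the shell and the picture viewer there is one more tool, called as a command line: name --argument value ..., lists and objects as JSON in quotes. step_arm: Moves the arm, as the interface text tells. Its arguments: {"type":"object","properties":{"moves":{"type":"array"},"grip_force":{"type":"number"}},"required":["moves"]}

```bash
mkdir -p pics; cat > h.py <<'E'
import numpy as np, cv2
from workcell import telemetry, imaging, env
def ray(name,u,v,P=None):
    c=P or imaging.camera_params(name);K=np.array(c["camera_matrix"]);T=np.array(c["pose"])
    x=(u-K[0,2])/K[0,0];y=(v-K[1,2])/K[1,1]
    if name=="wrist":
        r=np.hypot(x,y);s=np.sin(r)/r if r>1e-9 else 1
        d=np.array([x*s,-y*s,-np.cos(r)])
    else: d=np.array([x,-y,-1.])
    d=T[:3,:3]@d
    return T[:3,3],d/np.linalg.norm(d)
def onz(name,u,v,z,P=None):
    o,d=ray(name,u,v,P);return o+d*(z-o[2])/d[2]
def tri(rs):
    A=sum(np.eye(3)-np.outer(d,d) for o,d in rs);b=sum((np.eye(3)-np.outer(d,d))@o for o,d in rs)
    return np.linalg.solve(A,b)
def proj(name,p,P=None):
    c=P or imaging.camera_params(name);K=np.array(c["camera_matrix"]);T=np.array(c["pose"])
    q=T[:3,:3].T@(np.array(p)-T[:3,3]);x,y,z=q[0],-q[1],-q[2]
    if name=="wrist":
        r=np.hypot(x,y);th=np.arctan2(r,z);x,y,z=x/r*th,y/r*th,1
    return np.array([K[0,0]*x/z+K[0,2],K[1,1]*y/z+K[1,2]])
def snap(name,fn):
    P=imaging.camera_params(name);im=imaging.read_camera(name)
    cv2.imwrite(fn,cv2.cvtColor(im,cv2.COLOR_RGB2BGR));return im,P
def blobs(im,lo,hi,mn=15):
    h=cv2.cvtColor(im,cv2.COLOR_RGB2HSV);m=cv2.inRange(h,np.array(lo),np.array(hi))
    n,l,s,c=cv2.connectedComponentsWithStats(m)
    return [(s[i].tolist(),c[i].round(1).tolist()) for i in range(1,n) if s[i][4]>=mn],m
E
python3 - <<'E'
from h import *
a,_=snap("scene","pics/s.png");b,_=snap("top","pics/t.png")
for n,im in(("s",a),("t",b)):
    print(n,"yel",blobs(im,(22,120,100),(34,255,255))[0]);print("or",blobs(im,(6,150,120),(20,255,255))[0]);print("red",blobs(im,(0,150,80),(4,255,255))[0])
for n in("scene","top"):
    print(np.array(imaging.camera_params(n)["pose"]).round(3))
s=telemetry.get_state();print(s)
E
```

```text
s yel [([266, 150, 13, 10, 81], [272.1, 154.2])]
or [([274, 195, 7, 15, 27], [277.1, 201.8]), ([250, 220, 21, 21, 222], [259.8, 230.0])]
red [([225, 98, 58, 41, 774], [253.7, 117.4]), ([307, 193, 13, 14, 79], [312.8, 200.6])]
t yel [([189, 209, 10, 14, 114], [193.6, 215.4])]
or [([265, 152, 22, 8, 75], [276.6, 155.9])]
red [([218, 150, 11, 14, 63], [223.6, 158.8]), ([130, 234, 33, 70, 1214], [146.1, 267.9])]
[[ 0.859 -0.433  0.272  0.918]
 [ 0.511  0.726 -0.461 -0.663]
 [ 0.002  0.535  0.845  1.425]
 [ 0.     0.     0.     1.   ]]
[[-0.022  0.999 -0.045  0.436]
 [-1.    -0.021  0.018  0.028]
 [ 0.017  0.045  0.999  1.756]
 [ 0.     0.     0.     1.   ]]
{'clock': 0.1, 'joint_pos': array([ 1.10739128e+00,  3.13914452e-01,  4.51020266e-02,  1.30360822e+00,
       -2.59116184e-06,  1.43120864e+00]), 'qvel': array([-0.00159624, -0.00165401,  0.00246328,  0.00119512,  0.00173796,
        0.00059454]), 'tau': array([ 2.08410238e-03, -4.81722593e+01,  2.99246621e+01,  1.26822718e-02,
       -1.66314790e-04,  7.70626741e-06]), 'tcp_pos': array([0.18275619, 0.54470467, 0.23050808]), 'orientation': array([-2.39932842e-04,  1.61202162e-01,  9.86921073e-01, -7.75909353e-04]), 'wrist_force': array([0.8300685 , 0.16219158, 0.42309543]), 'ft_torque': array([ 0.01922673, -0.01903126, -0.04529272]), 'grip_force': 0.0, 'finger_gap': 0.08530546944516859}
```

View pics/s.png

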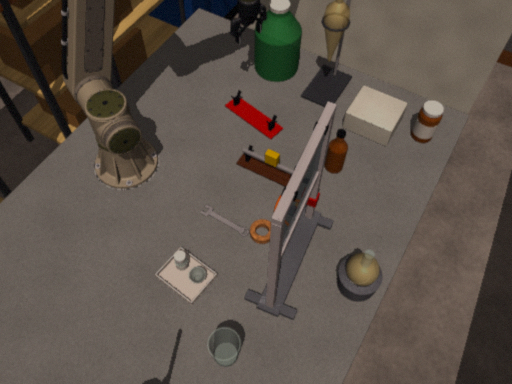

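View pics/t.png

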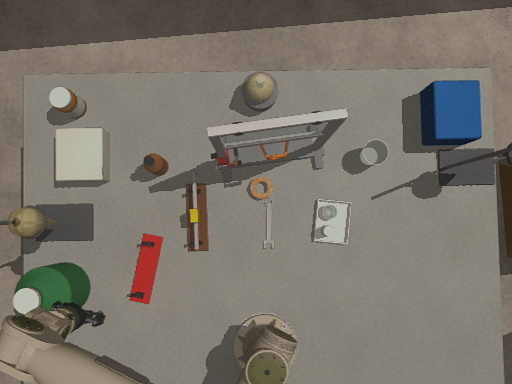

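The scene view (s) shows the yellow block at (272,154), the brown rest under it, the guard with ring near (277,202), the red decoy at (254,117). The top view (t) shows the block at (194,215), the rod from (195,182) to (197,247), the ring at (276,150), the cork ring at (261,188), and the crossbar from (208,130) to (346,113).

```bash
python3 - <<'E'
import cv2,numpy as np
t=cv2.imread("pics/t.png")[100:260,180:340];s=cv2.imread("pics/s.png")[100:330,210:350]
a=cv2.resize(t,(480,480),interpolation=cv2.INTER_CUBIC);b=cv2.resize(s,(292,480),interpolation=cv2.INTER_CUBIC)
cv2.imwrite("pics/c1.png",np.hstack([a,b]))
E
python3 - <<'E'
from h import *
print("yel",tri([ray("scene",272.1,154.2),ray("top",193.6,215.4)]), onz("top",193.6,215.4,.105))
for u,v in((208,130),(346,113)): print("bar",onz("top",u,v,.52))
print("ring",onz("top",276,155,.3),"cork",onz("top",261,188,.02))
E
```

```text
yel [0.46514887 0.23001802 0.10515439] [0.46556606 0.23031155 0.105     ]
bar [0.6737329  0.13972467 0.52      ]
bar [ 0.71082938 -0.21250437  0.52      ]
ring [ 0.63703346 -0.04189024  0.3       ] cork [0.55909061 0.00060676 0.02      ]
```

View pics/c1.png

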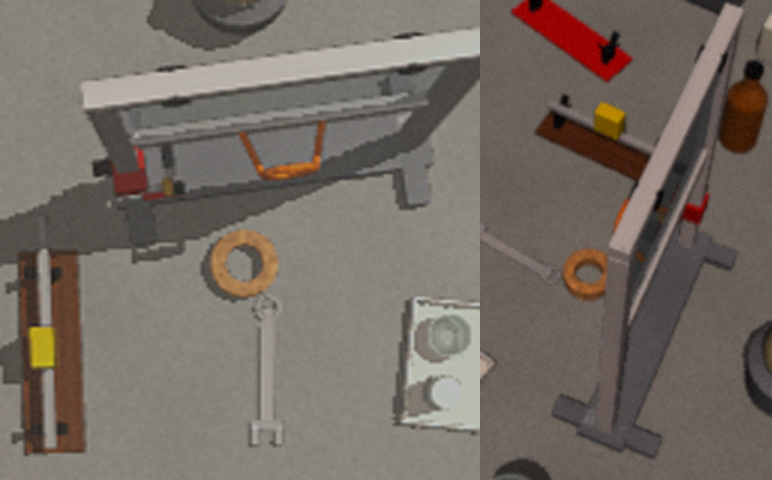

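The crop shows the rod in the rest from (42,235) to (50,447) in the crop (hook forward), the ring at crop (290,170) in front of the rail, and the red catch clamp at (130,180). The guard is yawed about 6°.

```bash
cat >> h.py <<'E'
from scipy.spatial.transform import Rotation as R
def delta(p,yaw,pole=False):
    s=telemetry.get_state();q=s["orientation"];A=R.from_quat(np.r_[q[1:],q[0]])
    y=np.array([np.cos(yaw),np.sin(yaw),0]);z=np.array([0,0,-1.]);x=np.cross(y,z)
    B=R.from_matrix(np.c_[x,y,z])
    print("tcp",s["tcp_pos"].round(4),"F",np.array(s["wrist_force"]).round(1),"shift",(A.inv().apply(np.array(p)-s["tcp_pos"])*1000).round(1),"rot",(A.inv()*B).as_rotvec().round(4))
E
python3 - <<'E'
from h import *
a=onz("top",180+43/3,100+250/3,.055);b=onz("top",180+50/3,100+445/3,.055)
d=a-b;yaw=np.arctan2(d[1],d[0]);print(a,b,yaw)
delta([.465,.230,.20],yaw)
E
```

```text
[0.57764927 0.23214451 0.055     ] [0.35267027 0.22765584 0.055     ] 0.01994886497004413
tcp [0.1828 0.5447 0.2305] F [0.8 0.2 0.4] shift [-367.7 -208.5   30.8] rot [-1.500e-03  8.000e-04  1.227e+00]
```

step_arm --moves '[[[-368,-208,30],[0,0,1.227],85],[[-368,-208,30],[0,0,1.227],85],[[-368,-208,30],[0,0,1.227],85],[[-368,-208,30],[0,0,1.227],85],[[-368,-208,30],[0,0,1.227],85],[[-368,-208,30],[0,0,1.227],85],[[-368,-208,30],[0,0,1.227],85],[[-368,-208,30],[0,0,1.227],85]]'

```text
clock: 0.77
tcp_pos: [0.406, 0.2961, 0.2074]
orientation: [-0.0, 0.617, 0.787, -0.0]
wrist_force: [0.4, 1.4, 0.4]
finger_gap: 0.085
grip_force: 0.0
```

```bash
python3 - <<'E'
from h import *
delta([.465,.230,.20],.02)
E
```

```text
tcp [0.406  0.2961 0.2074] F [0.4 1.4 0.4] shift [-78.3  41.5   7.3] rot [-0.0003 -0.      0.221 ]
```

step_arm --moves '[[[-76,40,7],[0,0,0.221],85],[[-76,40,7],[0,0,0.221],85],[[-76,40,7],[0,0,0.221],85],[[-76,40,7],[0,0,0.221],85],[[-76,40,7],[0,0,0.221],85]]'

```text
clock: 1.18
tcp_pos: [0.4622, 0.2338, 0.2003]
orientation: [-0.001, 0.698, 0.716, -0.001]
wrist_force: [-0.3, 0.4, -1.1]
finger_gap: 0.0851
grip_force: 0.0
```

```bash
python3 - <<'E'
from h import *
im,P=snap("wrist","pics/w1.png")
delta([.465,.230,.20],.02)
b=blobs(im,(22,120,80),(34,255,255),50)[0];print(b)
print(proj("wrist",[.465,.23,.105],P),np.array(P["pose"]).round(3))
c=b[np.argmax([x[0][4] for x in b])][1];print(onz("wrist",*c,.105,P))
E
```

```text
tcp [0.4618 0.2345 0.2005] F [ 0.3  0.9 -0.4] shift [-4.6  3.   0.5] rot [-0.0012 -0.0002  0.0072]
[([230, 172, 54, 39, 1970], [256.9, 191.7])]
[258.57252417 200.36019564] [[ 1.    -0.026 -0.006  0.461]
 [ 0.027  0.958  0.286  0.307]
 [-0.001 -0.286  0.958  0.343]
 [ 0.     0.     0.     1.   ]]
[0.46338583 0.23755909 0.105     ]
```

View pics/w1.png

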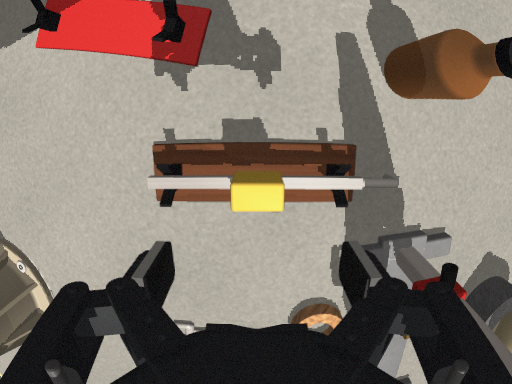

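The wrist view shows the block's top face around columns 231–284, rows 183–211. The rod runs level from (148,184) to about (397,183), and nothing stands in the fingers' way.

```bash
python3 - <<'E'
from h import *
P=imaging.camera_params("wrist");im=cv2.cvtColor(cv2.imread("pics/w1.png"),cv2.COLOR_BGR2RGB)
print(im[168:216:2,257].tolist())
for u,v in((231,183),(284,183),(231,211),(284,211)):print(onz("wrist",u,v,.105,P).round(4))
for u,v in((149,183),(362,183)):print("rod",onz("wrist",u,v,.055,P).round(4))
E
```

```text
[[125, 76, 52], [125, 82, 52], [109, 89, 32], [110, 89, 34], [109, 89, 32], [112, 95, 37], [112, 90, 33], [128, 106, 39], [216, 177, 69], [248, 228, 95], [249, 235, 99], [248, 234, 98], [249, 237, 102], [249, 237, 103], [249, 239, 106], [248, 239, 103], [249, 240, 103], [249, 239, 103], [249, 239, 105], [249, 240, 106], [249, 240, 105], [247, 226, 92], [184, 178, 165], [181, 176, 163]]
[0.4413 0.2451 0.105 ]
[0.4853 0.2464 0.105 ]
[0.4414 0.2204 0.105 ]
[0.4867 0.2217 0.105 ]
rod [0.3502 0.2299 0.055 ]
rod [0.5731 0.2362 0.055 ]
```

```bash
python3 - <<'E'
from h import *
delta([.464,.232,.062],.025)
E
```

```text
tcp [0.4618 0.2345 0.2005] F [ 0.3  0.9 -0.4] shift [ -2.6   2.3 138.5] rot [-0.0012 -0.0002  0.0022]
```

step_arm --moves '[[[-2.5,2.3,40],[0,0,0.002],85],[[-2.5,2.3,80],[0,0,0.002],85],[[-2.5,2.3,115],[0,0,0.002],85],[[-2.5,2.3,138],[0,0,0.002],85],[[-2.5,2.3,138],[0,0,0.002],85],[[-2.5,2.3,138],[0,0,0.002],85]]'

```text
clock: 1.73
tcp_pos: [0.463, 0.2326, 0.0622]
orientation: [-0.001, 0.697, 0.717, -0.001]
wrist_force: [-0.7, -0.2, 1.0]
finger_gap: 0.085
grip_force: 0.0
```

step_arm --moves '[[[0,0,0],[0,0,0],60],[[0,0,0],[0,0,0],46],[[0,0,0],[0,0,0],40],[[0,0,0],[0,0,0],40],[[0,0,0],[0,0,0],40],[[0,0,0],[0,0,0],40],[[0,0,0],[0,0,0],40],[[0,0,0],[0,0,0],40]]' --grip_force 70

```text
clock: 2.4
tcp_pos: [0.4662, 0.2323, 0.0648]
orientation: [0.0, 0.698, 0.716, 0.002]
wrist_force: [-2.5, 1.5, 5.6]
finger_gap: 0.045
grip_force: 71.5
```

step_arm --moves '[[[0,0,-10],[0,0,0],40],[[0,0,-25],[0,0,0],40],[[0,0,-50],[0,0,0],40],[[0,0,-80],[0,0,0],40],[[0,0,-110],[0,0,0],40],[[0,0,-110],[0,0,0],40],[[0,0,-110],[0,0,0],40]]'

```text
clock: 2.98
tcp_pos: [0.4667, 0.232, 0.1755]
orientation: [0.001, 0.699, 0.715, 0.002]
wrist_force: [-0.3, 1.2, -2.1]
finger_gap: 0.0454
grip_force: 72.4
```

```bash
python3 - <<'E'
from h import *
im,P=snap("wrist","pics/w2.png");s=telemetry.get_state();print(s["tcp_pos"],s["orientation"],s["wrist_force"])
E
```

```text
[0.4654404  0.23161718 0.17363683] [4.65926260e-04 6.98612360e-01 7.15499734e-01 8.27237296e-04] [-0.74047133 -0.33727818 -1.91354936]
```

View pics/w2.png

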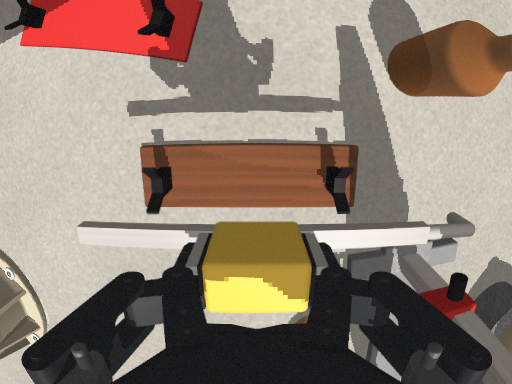

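The pole hangs level in the grip. The block is centred between the pads at (256,265) and the hook bend is at (470,222). Next is the ring approach.

```bash
python3 - <<'E'
from h import *
delta([.438,-.063,.325],.105)
E
```

```text
tcp [0.4654 0.2316 0.1736] F [-0.7 -0.3 -1.9] shift [-293.8  -34.2 -151.6] rot [ 0.0019 -0.0004 -0.0811]
```

step_arm --moves '[[[-20,-34,-40],[0,0,-0.02],40],[[-50,-34,-70],[0,0,-0.04],40],[[-85,-34,-100],[0,0,-0.06],40],[[-120,-34,-120],[0,0,-0.08],40],[[-158,-34,-135],[0,0,-0.08],40],[[-196,-34,-152],[0,0,-0.08],40],[[-234,-34,-152],[0,0,-0.08],40],[[-270,-34,-152],[0,0,-0.08],40]]'

```text
clock: 3.7
tcp_pos: [0.4371, -0.0371, 0.3249]
orientation: [0.0, 0.669, 0.743, 0.0]
wrist_force: [1.4, -0.1, -1.6]
finger_gap: 0.0451
grip_force: 73.0
```

step_arm --moves '[[[-18,0,0],[0,0,0],40],[[-24,0,0],[0,0,0],40],[[-24,0,0],[0,0,0],40],[[-24,0,0],[0,0,0],40]]'

```text
clock: 4.03
tcp_pos: [0.4393, -0.0588, 0.3235]
orientation: [-0.001, 0.67, 0.743, -0.0]
wrist_force: [-0.1, 0.4, -2.0]
finger_gap: 0.0453
grip_force: 72.8
```

```bash
python3 - <<'E'
from h import *
im,P=snap("wrist","pics/w3.png");b,_=snap("top","pics/t2.png");a,_=snap("scene","pics/s2.png")
delta([.438,-.063,.325],.105)
for n,i in(("w",im),("t",b),("s",a)): print(n,blobs(i,(5,140,60),(20,255,255),20)[0])
print(proj("wrist",[.637,-.042,.3],P))
import pickle;pickle.dump(P,open("P3","wb"))
w=cv2.imread("pics/w3.png");t=cv2.resize(cv2.imread("pics/t2.png")[110:250,190:340],(288,269),interpolation=cv2.INTER_CUBIC);s=cv2.resize(cv2.imread("pics/s2.png")[140:260,220:340],(288,115*288//120//1),interpolation=cv2.INTER_CUBIC)
c=np.zeros((600,800,3),np.uint8);c[:384,:512]=w;c[:269,512:]=t;c[269:269+s.shape[0],512:]=s;cv2.imwrite("pics/c3.png",c)
E
```

```text
tcp [ 0.4397 -0.0579  0.3242] F [-0.4  0.5 -2.2] shift [-4.9 -2.2 -0.8] rot [-0.0008 -0.0008  0.0011]
w [([313, 0, 48, 9, 241], [342.7, 2.7]), ([417, 72, 18, 11, 139], [425.0, 76.9]), ([475, 181, 37, 80, 1090], [492.0, 222.5]), ([2, 372, 16, 12, 91], [10.0, 378.6]), ([25, 376, 9, 8, 31], [29.0, 381.0])]
t [([67, 90, 9, 19, 49], [71.7, 100.1]), ([260, 141, 28, 19, 131], [275.4, 153.5]), ([151, 154, 12, 17, 125], [156.8, 161.9]), ([200, 194, 6, 19, 31], [203.6, 202.7]), ([188, 213, 19, 28, 146], [197.3, 229.6]), ([192, 217, 9, 13, 32], [197.0, 223.1])]
s [([11, 0, 63, 44, 1150], [40.8, 15.1]), ([0, 13, 12, 25, 114], [4.1, 27.1]), ([107, 21, 21, 31, 349], [117.6, 35.6]), ([49, 41, 58, 90, 1591], [76.2, 82.0]), ([498, 50, 14, 17, 143], [505.6, 58.0]), ([0, 57, 45, 43, 469], [19.6, 78.2]), ([23, 104, 41, 39, 676], [43.4, 123.2]), ([419, 109, 23, 18, 178], [428.8, 119.7]), ([414, 135, 17, 8, 44], [421.0, 139.6]), ([327, 138, 21, 35, 489], [336.8, 154.4]), ([247, 154, 46, 32, 691], [269.5, 169.5]), ([274, 195, 7, 15, 27], [277.1, 201.8]), ([250, 220, 21, 23, 313], [260.0, 230.8])]
[501.72861157 226.34682737]
```

View pics/c3.png

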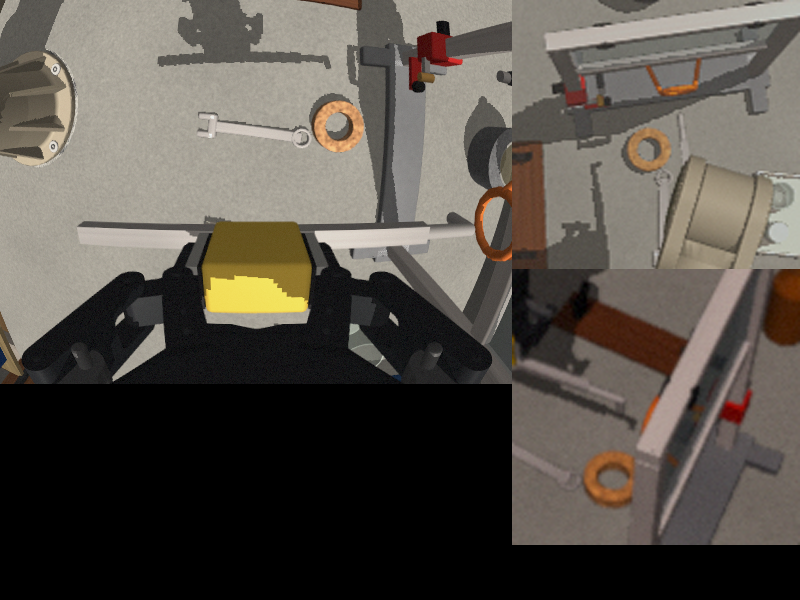

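The wrist view shows the orange ring at columns 475–512, rows 181–260, with the hook tip pointing at it at (475,225). I'll compare this with the predicted projections.

```bash
python3 - <<'E'
from h import *
import pickle;P=pickle.load(open("P3","rb"))
im=cv2.cvtColor(cv2.imread("pics/w3.png"),cv2.COLOR_BGR2RGB)
b,m=blobs(im,(5,140,60),(20,255,255),500);print(b)
for z in(.296,.3,.304):
  for yy in(-.042,-.046):
    c=np.array([.637,yy,z]);a=.105;th=np.linspace(0,6.28,90)
    q=np.array([proj("wrist",c+.030*np.cos(t)*np.array([-np.sin(a),np.cos(a),0])+.030*np.sin(t)*np.array([0,0,1]),P) for t in th])
    q2=np.array([proj("wrist",c+.022*np.cos(t)*np.array([-np.sin(a),np.cos(a),0])+.022*np.sin(t)*np.array([0,0,1]),P) for t in th])
    print(z,yy,q.min(0).round(1),q[:,1].max().round(1),"inner",q2.min(0).round(1),q2[:,1].max().round(1))
mm=m[181:261,475:512]
for r in range(0,80,8):print(181+r,np.flatnonzero(mm[r])[[0,-1]]+475, len(np.flatnonzero(mm[r])))
# rod: predicted
s=telemetry.get_state();p=s["tcp_pos"]
for dz in(.011,.0135,.016):
  X=np.array([np.cos(.104),np.sin(.104),0]);Y=np.array([-X[1],X[0],0])
  print(dz,[proj("wrist",p+k*X+w*Y-[0,0,dz-h],P).round(1).tolist() for k,w,h in((-.115,.006,.005),(-.115,-.006,.005),(-.115,-.006,-.005),(.110,.006,.005),(.150,.005,0),(.155,0,0))])
E
```

```text
[([475, 181, 37, 80, 1090], [492.0, 222.5])]
0.296 -0.042 [476.6 187.7] 261.2 inner [482.2 197.5] 251.4
0.296 -0.046 [475.3 192.4] 265.5 inner [480.8 202.2] 255.8
0.3 -0.042 [479.2 189. ] 263.4 inner [484.9 199. ] 253.5
0.3 -0.046 [477.9 193.8] 267.8 inner [483.5 203.7] 258.0
0.304 -0.042 [481.8 190.4] 265.7 inner [487.6 200.5] 255.7
0.304 -0.046 [480.4 195.2] 270.1 inner [486.2 205.3] 260.2
181 [510 511] 2
189 [489 511] 23
197 [482 511] 22
205 [478 511] 11
213 [475 483] 9
221 [475 482] 8
229 [476 482] 7
237 [476 484] 9
245 [480 511] 11
253 [484 511] 28
0.011 [[72.2, 227.3], [76.1, 244.5], [83.5, 238.1], [433.3, 228.1], [473.8, 224.0], [477.0, 230.3]]
0.0135 [[74.2, 225.8], [78.0, 242.9], [85.3, 236.6], [431.3, 226.6], [471.7, 222.6], [475.0, 228.9]]
0.016 [[76.2, 224.3], [79.9, 241.3], [87.0, 235.1], [429.4, 225.1], [469.7, 221.4], [473.0, 227.6]]
```

```bash
python3 -c "
import cv2
i=cv2.imread('pics/w3.png')
a=cv2.resize(i[170:270,400:512],None,fx=5,fy=5,interpolation=cv2.INTER_NEAREST);b=cv2.resize(i[210:260,70:110],None,fx=5,fy=5,interpolation=cv2.INTER_NEAREST)
import numpy as np
c=np.zeros((500,760,3),np.uint8);c[:,:560]=a;c[:250,560:]=b;cv2.imwrite('pics/c4.png',c)"
```

```text
(no output)
```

View pics/c4.png

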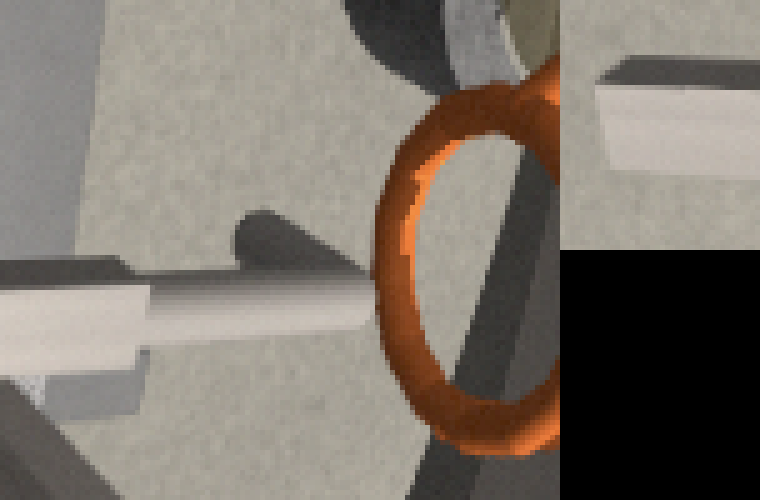

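Relative to the rod in the same image, the ring is well aligned sideways. The rod axis is at about 0.308 and needs about 0.309–0.311. I'll advance to just before the ring and check.

step_arm --moves '[[[0,10,-1],[0,0,0],40],[[0,20,-1],[0,0,0],40],[[0,28,-1],[0,0,0],40],[[0,28,-1],[0,0,0],40],[[0,28,-1],[0,0,0],40]]'

```text
clock: 4.6
tcp_pos: [0.4684, -0.056, 0.3252]
orientation: [-0.0, 0.669, 0.743, -0.0]
wrist_force: [-0.8, -0.0, -2.2]
finger_gap: 0.0454
grip_force: 72.9
```

```bash
python3 - <<'E'
from h import *
im,P=snap("wrist","pics/w4.png")
import pickle;pickle.dump(P,open("P4","wb"))
s=telemetry.get_state();p=s["tcp_pos"];print(p,s["orientation"],s["wrist_force"])
i=cv2.imread('pics/w4.png');cv2.imwrite('pics/c5.png',cv2.resize(i[165:285,390:512],None,fx=4.9,fy=4.9,interpolation=cv2.INTER_NEAREST))
a=.105
Y=np.array([-np.sin(a),np.cos(a),0]);X=np.array([Y[1],-Y[0],0])
c=np.array([.637,-.040,.3])
for n,v in(("l",.022*Y),("r",-.022*Y),("u",np.array([0,0,.022])),("d",-np.array([0,0,.022])),("c",0*Y)):print(n,proj("wrist",c+v,P).round(1),proj("wrist",c-[.004,0,0]+v,P).round(1))
for k,w,h in((.110,.006,.005),(.110,-.006,.005),(.155,0,0),(.155,.0,-.027)):print(proj("wrist",p+k*X+w*Y+np.array([0,0,h-.016]),P).round(1))
E
```

```text
[ 0.46797538 -0.05611124  0.32525349] [-4.65807726e-04  6.69141071e-01  7.43135225e-01 -2.14986082e-04] [-0.33711511  0.17645661 -1.62219514]
l [483.1 197.3] [479.6 196.8]
r [470.4 250.7] [467.  250.6]
u [494.6 236.3] [491.2 236.1]
d [461.4 214.9] [458.1 214.6]
c [477.1 224.9] [473.7 224.6]
[427.3 226. ]
[423.7 243. ]
[471.1 228.4]
[451.4 215.3]
```

View pics/c5.png

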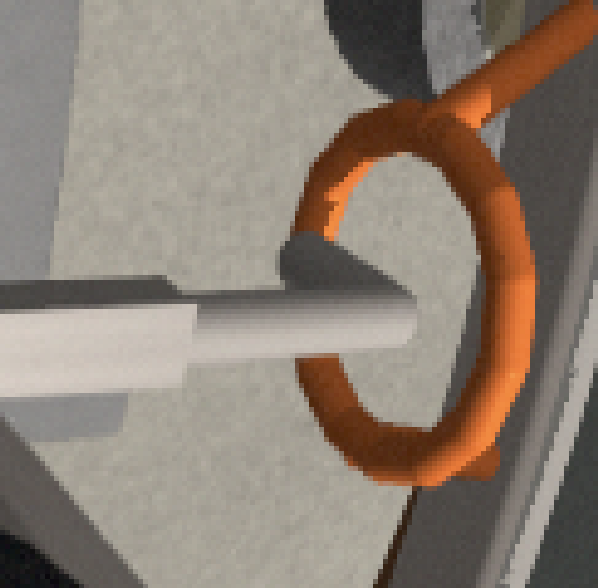

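The crop shows the ring centre at about (475,225) and the hook end at (451,218) to (474,229), inside the ring's outline with clearance all round. Advancing.

step_arm --moves '[[[0,4,0],[0,0,0],40],[[0,8,0],[0,0,0],40],[[0,12,0],[0,0,0],40],[[0,16,0],[0,0,0],40],[[0,16,0],[0,0,0],40]]'

```text
clock: 5.07
tcp_pos: [0.4845, -0.0548, 0.3255]
orientation: [0.0, 0.669, 0.743, 0.0]
wrist_force: [0.9, 0.4, -2.0]
finger_gap: 0.0455
grip_force: 72.9
```

step_arm --moves '[[[0,4,0],[0,0,0],40],[[0,9,0],[0,0,0],40],[[0,14,0],[0,0,0],40],[[0,18,0],[0,0,0],40],[[0,21,0],[0,0,0],40],[[0,21,0],[0,0,0],40],[[0,21,0],[0,0,0],40]]'

```text
clock: 5.65
tcp_pos: [0.5047, -0.0525, 0.3254]
orientation: [-0.0, 0.669, 0.743, -0.0]
wrist_force: [0.7, -1.4, -2.7]
finger_gap: 0.0454
grip_force: 72.9
```

```bash
python3 - <<'E'
from h import *
im,P=snap("wrist","pics/w5.png")
s=telemetry.get_state();p=s["tcp_pos"];print(p,s["wrist_force"])
i=cv2.imread('pics/w5.png');cv2.imwrite('pics/c6.png',cv2.resize(i[165:285,390:512],None,fx=4.9,fy=4.9,interpolation=cv2.INTER_NEAREST))
E
```

```text
[ 0.50452116 -0.05251152  0.32550668] [-0.06132473  0.07918144 -2.18025494]
```

View pics/c6.png

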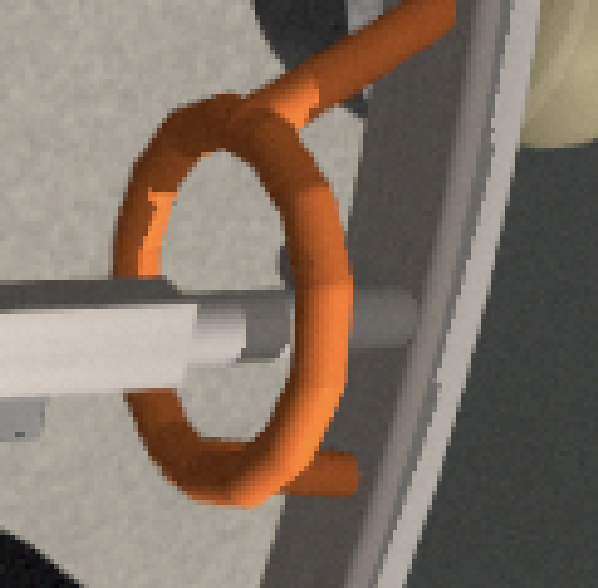

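The hook is fully through the ring: the rod passes the bar and the bend sits between the ring and the rail at (473,228). Now I'll draw down.

step_arm --moves '[[[0,0,8],[0,0,0],40],[[0,0,16],[0,0,0],40],[[0,0,22],[0,0,0],40],[[0,0,25],[0,0,0],40],[[0,0,28],[0,0,0],40],[[0,0,31],[0,0,0],40],[[0,0,34],[0,0,0],40],[[0,0,37],[0,0,0],40]]'

```text
clock: 6.37
tcp_pos: [0.5047, -0.0526, 0.2888]
orientation: [0.0, 0.669, 0.743, 0.0]
wrist_force: [-1.7, -0.3, -0.0]
finger_gap: 0.0452
grip_force: 73.3
```

step_arm --moves '[[[0,0,8],[0,0,0],40],[[0,0,17],[0,0,0],40],[[0,0,26],[0,0,0],40],[[0,0,35],[0,0,0],40],[[0,0,44],[0,0,0],40],[[0,0,52],[0,0,0],40],[[0,0,57],[0,0,0],40],[[0,0,60],[0,0,0],40]]'

```text
clock: 7.03
tcp_pos: [0.5042, -0.0525, 0.2274]
orientation: [-0.001, 0.669, 0.743, -0.0]
wrist_force: [1.3, -0.9, 0.0]
finger_gap: 0.045
grip_force: 73.1
```

step_arm --moves '[[[0,0,5],[0,0,0],40],[[0,0,10],[0,0,0],40],[[0,0,14],[0,0,0],40],[[0,0,18],[0,0,0],40],[[0,0,21],[0,0,0],40],[[0,0,23],[0,0,0],40],[[0,0,25],[0,0,0],40],[[0,0,27],[0,0,0],40]]'

```text
clock: 7.7
tcp_pos: [0.5043, -0.0525, 0.2014]
orientation: [-0.0, 0.669, 0.743, -0.0]
wrist_force: [-1.9, -0.4, 1.6]
finger_gap: 0.0455
grip_force: 73.2
```

step_arm --moves '[[[0,0,1.5],[0,0,0],40],[[0,0,3],[0,0,0],40],[[0,0,4.5],[0,0,0],40],[[0,0,6],[0,0,0],40],[[0,0,7],[0,0,0],40],[[0,0,8],[0,0,0],40]]'

```text
clock: 8.2
tcp_pos: [0.5045, -0.0525, 0.1935]
orientation: [-0.0, 0.669, 0.743, 0.0]
wrist_force: [-1.5, -0.9, 0.8]
finger_gap: 0.0453
grip_force: 73.2
```

step_arm --moves '[[[0,0,1.5],[0,0,0],40],[[0,0,3],[0,0,0],40],[[0,0,4.5],[0,0,0],40],[[0,0,6],[0,0,0],40],[[0,0,7],[0,0,0],40],[[0,0,8],[0,0,0],40]]'

```text
clock: 8.7
tcp_pos: [0.5046, -0.0525, 0.1855]
orientation: [0.0, 0.669, 0.743, 0.0]
wrist_force: [-0.7, -1.0, 1.3]
finger_gap: 0.0453
grip_force: 73.2
```

step_arm --moves '[[[0,0,1.5],[0,0,0],40],[[0,0,3],[0,0,0],40],[[0,0,4.5],[0,0,0],40],[[0,0,6],[0,0,0],40],[[0,0,7],[0,0,0],40]]'

```text
clock: 9.12
tcp_pos: [0.5047, -0.0525, 0.1784]
orientation: [-0.0, 0.669, 0.743, 0.0]
wrist_force: [-0.6, -1.2, 1.1]
finger_gap: 0.0453
grip_force: 73.2
```

step_arm --moves '[[[0,0,1.5],[0,0,0],40],[[0,0,3],[0,0,0],40],[[0,0,4.5],[0,0,0],40],[[0,0,6],[0,0,0],40],[[0,0,7],[0,0,0],40],[[0,0,8],[0,0,0],40]]'

```text
clock: 9.62
tcp_pos: [0.5047, -0.0525, 0.1705]
orientation: [-0.0, 0.669, 0.743, 0.0]
wrist_force: [-1.5, -0.5, 0.6]
finger_gap: 0.0454
grip_force: 73.2
```

step_arm --moves '[[[0,0,1.5],[0,0,0],40],[[0,0,3],[0,0,0],40],[[0,0,4.5],[0,0,0],40],[[0,0,6],[0,0,0],40],[[0,0,7],[0,0,0],40],[[0,0,8],[0,0,0],40]]'

```text
clock: 10.12
tcp_pos: [0.5047, -0.0525, 0.1625]
orientation: [0.0, 0.669, 0.743, 0.0]
wrist_force: [-0.6, 0.0, 0.3]
finger_gap: 0.0452
grip_force: 73.2
```

step_arm --moves '[[[0,0,1.5],[0,0,0],40],[[0,0,3],[0,0,0],40],[[0,0,4.5],[0,0,0],40],[[0,0,6],[0,0,0],40],[[0,0,7],[0,0,0],40],[[0,0,8],[0,0,0],40]]'

```text
clock: 10.62
tcp_pos: [0.5047, -0.0525, 0.1544]
orientation: [0.0, 0.669, 0.743, 0.0]
wrist_force: [-2.0, 0.1, 2.6]
finger_gap: 0.0455
grip_force: 73.3
```

step_arm --moves '[[[0,0,1],[0,0,0],40],[[0,0,2],[0,0,0],40],[[0,0,3],[0,0,0],40],[[0,0,3],[0,0,0],40]]'

```text
clock: 10.95
tcp_pos: [0.5046, -0.0525, 0.1511]
orientation: [-0.0, 0.669, 0.743, -0.0]
wrist_force: [0.8, 0.1, 0.2]
finger_gap: 0.0454
grip_force: 73.0
```

step_arm --moves '[[[0,0,1.5],[0,0,0],40],[[0,0,3],[0,0,0],40],[[0,0,4.5],[0,0,0],40],[[0,0,6],[0,0,0],40],[[0,0,6],[0,0,0],40]]'

```text
clock: 11.37
tcp_pos: [0.5041, -0.0524, 0.1449]
orientation: [-0.001, 0.669, 0.743, -0.0]
wrist_force: [-0.1, -0.6, -1.5]
finger_gap: 0.0453
grip_force: 72.8
```

```bash
python3 - <<'E'
from h import *
f=[]
for k in range(6):
    im,P=snap("wrist","pics/w6.png");f.append(telemetry.get_state()["wrist_force"][2])
print(np.round(f,2),telemetry.get_state()["tcp_pos"])
i5=cv2.cvtColor(cv2.imread("pics/w5.png"),cv2.COLOR_BGR2RGB)
for i in(i5,im):
    print([b for b in blobs(i,(5,140,60),(20,255,255),300)[0] if b[0][0]>380])
p=telemetry.get_state()["tcp_pos"];a=.105
Y=np.array([-np.sin(a),np.cos(a),0])
zt=p[2]-.016
for dz in(.017,.0,-.0,.026,.008):
    c=np.array([.634,-.040,zt+dz]);print(dz,proj("wrist",c,P).round(1), proj("wrist",c+.03*Y,P).round(1),proj("wrist",c-.03*Y,P).round(1))
a=i5[165:285,390:512];b=im[165:285,390:512]
b=cv2.resize(im[40:360,352:512],(400,590))
cv2.imwrite("pics/c7.png",cv2.cvtColor(cv2.resize(im[100:360,352:512],(363,590),interpolation=cv2.INTER_CUBIC),cv2.COLOR_RGB2BGR))
E
```

```text
[-2.71 -1.92 -3.4  -2.49 -1.17 -1.79] [ 0.50445912 -0.05243858  0.1454978 ]
[([413, 161, 70, 107, 2231], [445.3, 217.2])]
[([463, 38, 31, 20, 439], [477.6, 47.9]), ([429, 169, 77, 120, 2804], [465.1, 233.0])]
0.017 [459.2 241.9] [469.1 196.9] [447.8 281.7]
0.0 [445.7 231.5] [454.  189.2] [436.1 269.6]
-0.0 [445.7 231.5] [454.  189.2] [436.1 269.6]
0.026 [467. 248.] [477.9 201.5] [454.5 288.8]
0.008 [451.9 236.2] [460.9 192.7] [441.5 275.1]
```

Force is back to the unloaded baseline while the ring is still at the hook, so it has probably snapped past the catch. I'll raise slightly to confirm the sash stays.

step_arm --moves '[[[0,0,-3],[0,0,0],40],[[0,0,-6],[0,0,0],40],[[0,0,-9],[0,0,0],40],[[0,0,-12],[0,0,0],40],[[0,0,-12],[0,0,0],40],[[0,0,-12],[0,0,0],40]]'

```text
clock: 12.17
tcp_pos: [0.5049, -0.0526, 0.158]
orientation: [0.0, 0.669, 0.743, 0.0]
wrist_force: [-0.4, 0.5, -3.2]
finger_gap: 0.0453
grip_force: 72.8
```

```bash
python3 - <<'E'
from h import *
f=[]
for k in range(5):
    im,P=snap("wrist","pics/w7.png");f.append(telemetry.get_state()["wrist_force"][2])
p=telemetry.get_state()["tcp_pos"];print(np.round(f,2),p)
print([b for b in blobs(im,(5,140,60),(20,255,255),300)[0] if b[0][0]>380])
a=.105;Y=np.array([-np.sin(a),np.cos(a),0])
for z in(.13,.135,.14,.145,.15,.16):
    c=np.array([.634,-.040,z]);th=np.linspace(0,6.28,60)
    q=np.array([proj("wrist",c+.03*(np.cos(t)*Y+np.sin(t)*np.array([0,0,1])),P) for t in th]);print(z,q.min(0).round(),q.max(0).round())
i6=cv2.imread("pics/w6.png")[100:330,370:512];i7=cv2.cvtColor(im,cv2.COLOR_RGB2BGR)[100:330,370:512]
cv2.imwrite("pics/c8.png",cv2.resize(np.hstack([i6,i7]),(710,575),interpolation=cv2.INTER_CUBIC))
E
```

```text
[-1.92 -1.48 -1.8  -2.27 -2.12] [ 0.50443718 -0.05250063  0.15742336]
[([453, 41, 30, 18, 408], [466.9, 49.8]), ([422, 165, 73, 114, 2517], [455.7, 225.4])]
0.13 [417. 183.] [462. 267.]
0.135 [420. 185.] [467. 270.]
0.14 [423. 187.] [472. 274.]
0.145 [426. 189.] [476. 278.]
0.15 [429. 191.] [481. 281.]
0.16 [436. 195.] [491. 290.]
```

View pics/c8.png

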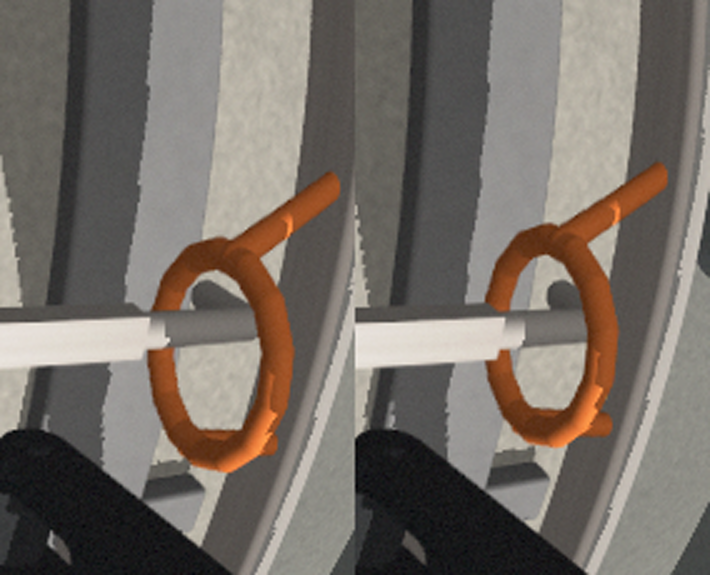

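Side by side, the ring stayed put while the rod rose inside it, so the guard is caught at a ring height of about 0.142. I'll centre the hook for withdrawal and back out.

step_arm --moves '[[[0,0,-4],[0,0,0],40],[[0,0,-8],[0,0,0],40],[[0,0,-12],[0,0,0],40],[[0,0,-12],[0,0,0],40],[[0,0,-12],[0,0,0],40]]'

```text
clock: 12.83
tcp_pos: [0.505, -0.0526, 0.1701]
orientation: [0.0, 0.669, 0.743, 0.0]
wrist_force: [-0.3, 0.6, -1.7]
finger_gap: 0.0453
grip_force: 72.8
```

```bash
python3 - <<'E'
from h import *
f=[]
for k in range(4):
    im,P=snap("wrist","pics/w8.png");f.append(telemetry.get_state()["wrist_force"][2])
p=telemetry.get_state()["tcp_pos"];print(np.round(f,2),p)
for fn in("w5","w8"):
    i=cv2.imread(f"pics/{fn}.png");i=cv2.cvtColor(i,cv2.COLOR_BGR2RGB);m=blobs(i,(5,140,60),(20,255,255),300)[1]
    # ring orange rows at several columns (gaps = opening with rod in it)
    print(fn,[b for b in blobs(i,(5,140,60),(20,255,255),300)[0] if b[0][0]>380])
    for c in(425,430,435,440):
        r=np.flatnonzero(m[150:300,c])+150;k=np.flatnonzero(np.diff(r)>2);print(c,r[0],[(r[j],r[j+1]) for j in k],r[-1])
E
```

```text
[-2.25 -2.25 -2.44 -3.06] [ 0.5044758  -0.05250566  0.16945675]
w5 [([413, 161, 70, 107, 2231], [445.3, 217.2])]
425 188 [(np.int64(204), np.int64(246))] 263
430 186 [(np.int64(196), np.int64(254))] 266
435 184 [(np.int64(194), np.int64(255))] 267
440 185 [(np.int64(197), np.int64(255))] 267
w8 [([443, 43, 30, 17, 373], [457.0, 51.5]), ([414, 162, 71, 108, 2260], [447.0, 218.7])]
425 190 [(np.int64(209), np.int64(244))] 263
430 188 [(np.int64(199), np.int64(254))] 267
435 186 [(np.int64(196), np.int64(256))] 268
440 185 [(np.int64(197), np.int64(256))] 269
```

step_arm --moves '[[[0,0,-1.5],[0,0,0],40],[[0,-4,-1.5],[0,0,0],40],[[0,-8,-1.5],[0,0,0],40],[[0,-12,-1.5],[0,0,0],40],[[0,-16,-1.5],[0,0,0],40],[[0,-20,-1.5],[0,0,0],40]]'

```text
clock: 13.53
tcp_pos: [0.4841, -0.0546, 0.1711]
orientation: [-0.0, 0.669, 0.743, 0.0]
wrist_force: [-0.9, -0.4, -1.7]
finger_gap: 0.0453
grip_force: 72.8
```

step_arm --moves '[[[0,-5,0],[0,0,0],40],[[0,-10,0],[0,0,0],40],[[0,-16,0],[0,0,0],40],[[0,-24,0],[0,0,0],40],[[0,-34,0],[0,0,0],40],[[0,-45,0],[0,0,0],40],[[0,-50,0],[0,0,0],40],[[0,-50,0],[0,0,0],40]]'

```text
clock: 14.2
tcp_pos: [0.4333, -0.0597, 0.1711]
orientation: [-0.0, 0.67, 0.743, -0.0]
wrist_force: [0.1, 0.2, -1.5]
finger_gap: 0.0451
grip_force: 72.8
```

```bash
python3 - <<'E'
from h import *
im,P=snap("wrist","pics/w9.png");s=telemetry.get_state();print(s["wrist_force"])
print([b for b in blobs(im,(5,140,60),(20,255,255),200)[0] if b[0][0]>380], proj("wrist",[.634,-.04,.142],P), proj("wrist",[.634,-.04,.3],P))
delta([.4655,.232,.175],.025)
E
```

```text
[ 0.15764414  0.76402907 -2.02566306]
[([478, 183, 34, 76, 914], [492.9, 221.8])] [500.46219704 220.43983798] [653.15033108 326.92705076]
tcp [ 0.4344 -0.0599  0.1713] F [ 0.2  0.8 -2. ] shift [287.1  61.1  -3.7] rot [ 0.0005 -0.      0.0784]
```

step_arm --moves '[[[35,0,0],[0,0,0.02],40],[[75,0,0],[0,0,0.04],40],[[115,5,0],[0,0,0.06],40],[[155,10,0],[0,0,0.078],40],[[195,20,0],[0,0,0.078],40],[[230,40,0],[0,0,0.078],40],[[260,55,0],[0,0,0.078],40],[[287,61,0],[0,0,0.078],40]]'

```text
clock: 14.92
tcp_pos: [0.468, 0.235, 0.1713]
orientation: [0.001, 0.697, 0.717, 0.001]
wrist_force: [0.4, 0.1, -2.3]
finger_gap: 0.0456
grip_force: 72.8
```

step_arm --moves '[[[0,0,10],[0,0,0],40],[[0,0,25],[0,0,0],40],[[0,0,35],[0,0,0],40],[[0,0,40],[0,0,0],40],[[0,0,40],[0,0,0],40],[[0,0,40],[0,0,0],40]]'

```text
clock: 15.42
tcp_pos: [0.4658, 0.2314, 0.1311]
orientation: [-0.0, 0.698, 0.716, -0.0]
wrist_force: [0.0, -0.5, -1.9]
finger_gap: 0.0459
grip_force: 72.9
```

```bash
python3 - <<'E'
from h import *
im,P=snap("wrist","pics/w10.png")
delta([.4655,.232,.0655],.025)
cv2.imwrite("pics/c10.png",im[:,:,::-1])
E
```

```text
tcp [0.4662 0.2315 0.1315] F [ 0.1  0.4 -1.6] shift [ 0.5 -0.7 66. ] rot [ 0.0005 -0.0003 -0.    ]
```

step_arm --moves '[[[0.5,-0.5,12],[0,0,0],40],[[0.5,-0.5,24],[0,0,0],40],[[0.5,-0.5,34],[0,0,0],40],[[0.5,-0.5,42],[0,0,0],40],[[0.5,-0.5,48],[0,0,0],40],[[0.5,-0.5,54],[0,0,0],40],[[0.5,-0.5,60],[0,0,0],40],[[0.5,-0.5,60],[0,0,0],40]]'

```text
clock: 16.13
tcp_pos: [0.4647, 0.2322, 0.07]
orientation: [-0.0, 0.698, 0.716, -0.001]
wrist_force: [0.5, -0.1, -1.9]
finger_gap: 0.0451
grip_force: 72.9
```

step_arm --moves '[[[0,0,1],[0,0,0],40],[[0,0,2],[0,0,0],40],[[0,0,3],[0,0,0],40],[[0,0,3],[0,0,0],40],[[0,0,3],[0,0,0],40]]'

```text
clock: 16.55
tcp_pos: [0.4655, 0.2326, 0.0683]
orientation: [0.0, 0.698, 0.716, 0.0]
wrist_force: [0.2, 0.3, -1.9]
finger_gap: 0.045
grip_force: 72.9
```

step_arm --moves '[[[0,0,1],[0,0,0],40],[[0,0,2],[0,0,0],40],[[0,0,2],[0,0,0],40],[[0,0,2],[0,0,0],40]]'

```text
clock: 16.88
tcp_pos: [0.4653, 0.2325, 0.066]
orientation: [-0.0, 0.698, 0.716, -0.0]
wrist_force: [-0.6, -0.2, -3.5]
finger_gap: 0.0453
grip_force: 72.9
```

step_arm --moves '[[[0,0,0.5],[0,0,0],40],[[0,0,1],[0,0,0],40],[[0,0,1],[0,0,0],40],[[0,0,1],[0,0,0],40]]'

```text
clock: 17.22
tcp_pos: [0.4654, 0.2325, 0.0651]
orientation: [-0.0, 0.698, 0.716, 0.0]
wrist_force: [-0.2, -0.1, -2.1]
finger_gap: 0.0452
grip_force: 73.0
```

step_arm --moves '[[[0,0,0.5],[0,0,0],40],[[0,0,1],[0,0,0],40],[[0,0,1.5],[0,0,0],40],[[0,0,1.5],[0,0,0],40]]'

```text
clock: 17.55
tcp_pos: [0.4653, 0.2325, 0.0648]
orientation: [0.0, 0.698, 0.716, 0.0]
wrist_force: [-4.7, -1.3, 8.4]
finger_gap: 0.0451
grip_force: 73.9
```

step_arm --moves '[[[0,0,-1],[0,0,0],40],[[0,0,-1],[0,0,0],50],[[0,0,-1],[0,0,0],60],[[0,0,-1],[0,0,0],75],[[0,0,-1],[0,0,0],85],[[0,0,-1],[0,0,0],85],[[0,0,-1],[0,0,0],85]]'

```text
clock: 18.13
tcp_pos: [0.4654, 0.2325, 0.0645]
orientation: [-0.0, 0.698, 0.716, -0.0]
wrist_force: [-0.2, 0.0, -0.1]
finger_gap: 0.0853
grip_force: 0.0
```

step_arm --moves '[[[0,0,-15],[0,0,0],85],[[0,0,-35],[0,0,0],85],[[0,0,-65],[0,0,0],85],[[0,0,-100],[0,0,0],85],[[0,0,-135],[0,0,0],85],[[0,0,-135],[0,0,0],85],[[0,0,-135],[0,0,0],85]]'

```text
clock: 18.72
tcp_pos: [0.4671, 0.233, 0.202]
orientation: [0.001, 0.698, 0.716, 0.002]
wrist_force: [-0.4, 0.2, 0.2]
finger_gap: 0.0847
grip_force: 0.0
```

```bash
python3 - <<'E'
from h import *
im,P=snap("wrist","pics/w11.png");t,_=snap("top","pics/t11.png");s,_=snap("scene","pics/s11.png")
print(telemetry.get_state()["wrist_force"],telemetry.get_state()["tcp_pos"])
print(blobs(t,(6,150,120),(20,255,255))[0])
c=np.zeros((600,800,3),np.uint8);c[:384,:512]=im[:,:,::-1]
c[:269,512:]=cv2.resize(t[110:250,170:320,::-1],(288,269),interpolation=cv2.INTER_CUBIC)
c[269:569,512:]=cv2.resize(s[130:255,220:340,::-1],(288,300),interpolation=cv2.INTER_CUBIC);cv2.imwrite("pics/c11.png",c)
E
```

```text
[-0.07636863 -0.15297545 -0.64920976] [0.46454021 0.23220708 0.19830647]
[([71, 93, 3, 11, 16], [72.2, 98.0]), ([152, 155, 8, 5, 21], [155.9, 157.0]), ([271, 157, 13, 8, 34], [277.3, 161.8])]
```

View pics/c11.png

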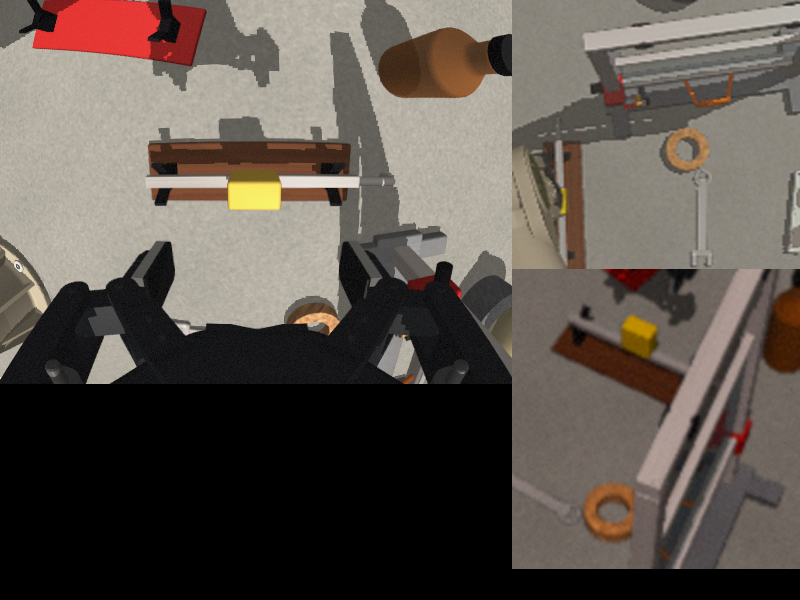

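The pole lies level in both saddles, with the block at (255,190) just as at the start. The guard and its ring are down, and the cork ring, spanner and bottle haven't moved. Handing in.

```bash
python3 -c "
from workcell import env
print(env.hand_in())"
```

```text
the job is handed in; nothing more can be done
None
```

I drew the guard down with the hook pole until it clicked under its catch and stayed down by itself, laid the pole back in its rest, and handed the job in at about 19 s; no verdict came back.

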